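# Press a bun foot onto its brass plug in a sprung ring press

### The arm

A 6-joint arm with a two-finger parallel gripper is mounted at the origin on the work surface. World frame = base frame: x ahead of the robot, y to its left, z up, the work surface at z = 0. Lengths are in m, angles in rad, forces in N, time in s.
With the tool pointing down it reaches from about 0.35 to 0.975 m from the base axis. Payload 4.9 kg.
Tool frame: the origin (TCP) lies at the very end of the fingers, on their centre line; the grasp point (between the pads) lies 19 mm behind it (ctrl.grasp_offset is the distance from the TCP to the grasp point, in m); z points along the fingers, y is the line along which they close (so a half turn about z gives the same grasp; the last joint's range is limited). The gripper opens to 85 mm and grips with 20 to 120 N. Pads are 22 mm wide; open, the fingers measure 114 mm over their backs; the gripper's body (76 mm by 85 mm) begins 54 mm behind the grasp point. The pads swing forward as they close: fully open they stand 13 mm farther back than shut.
Start: joints at [1.177, 0.053, 1.613, -0, 1.476, -0.119], TCP at [0.17, 0.602, 0.231] pointing down, gripper open.
Joint ranges: [-3.01, 3.01], [-1.01, 2.22], [0.06, 2.58], [-1.02, 4.17], [0.09, 2.62], [-3.14, 3.14]. Speed limits (rad/s): [2.57, 2.57, 3.14, 3.14, 3.14, 3.14].

### API

Orientations are given as a rotation vector (axis times angle).
In Python, from station import ctrl, optics gives the robot as it stands.
- The arm moves only by the shell command python3 -m handwheel 'ROWS' [OPENING] [FORCE]. ROWS is JSON, a list of rows, each an object of numbers: "tx", "ty", "tz": the shift along the tool's x, y, z in mm; "roll": the turn about the tool's z in rad. A call has 1 to 12 rows; each row shifts and turns the commanded pose from where the row before left it, along the tool's axes as they then stand; what a row does not reach is not made up. A row lasts 1/12 s, in which the tool goes at most 41.7 mm and 7.16 degrees, less where a joint would pass 70% of its speed; a pose out of reach is approached as far as the arm can. A call with a gripper value outside its range is refused whole. OPENING is the finger opening in mm, from 0 to 85.4, set as the call begins (- or left out, the last holds). The fingers move at their own pace and stop on an object; FORCE is the grip in N (left out, the last holds). Time passes only in rows, so rows that do not move let the fingers close. It gives the time, the measured TCP pose, the force, the opening and the grip force at its end, in the units of the state.
- ctrl.get_obs(): the state, without advancing time (a new reading comes with each control period).
- optics.get_image(name): name is "scene" or "top" or "wrist"; returns (picture, depth): 420x560x3 uint8, red, green, blue; 420x560 float32, m along the optical axis (not along the pixel's ray), 0 where there is no reading.
- optics.camera_params(name): a dict with "mtx" (3x3 intrinsics, pixels), "extrinsics" (4x4, takes a point from camera to world coordinates); the wrist camera has in their place "tool_from_camera" (4x4, takes a point from camera to tool coordinates, whose origin is the TCP and whose axes are the flange's). Camera axes: x right, y down, z forward; pixel columns grow to the right and rows downward; lengths in m; the calibration is good to about 2 mm. A picture is of the moment at which its call begins: read the wrist's pose just before it. camera_params takes no time and is no camera call.
- ctrl.finish_job(): hands the job in; it is judged then, once.
The state is a dict: "t": time; "q": joint angles; "dq": joint speeds; "effort": joint torques, N m; "tool_pos": TCP position; "tool_rot": TCP orientation; "contact_force": force on the tool from outside, world axes, zero at the start; "wrist_torque": the same for the moment, N m; "opening": finger opening in m; "grip_force": force on a finger pad.
Only numpy, scipy, OpenCV 4.12 (cv2) and the standard library are available. Lean on these libraries where they do the work, as an engineer would, in place of code of your own. Each camera call takes 0.05 s, during which the arm holds its last target. There are 200 camera calls.

### The job

Take the brass plug from the pocket tray and stand it in the round pocket in the base of the sprung ring press; leave the black and white plugs in the tray. Then set the turned wooden bun foot, tenon up, into the brass ring above the plug, press it straight down against the springs until its underside bears firmly on the plug, and finish while still holding it pressed down. Do not knock over or push about the chess pieces, glue bottle, chisel and brush around the work.

Things in the scene. Friction and masses are not known exactly. Their poses are not given: they have to be found in the camera images.
- brass_plug: Brass cylinder, 18 mm diameter, 16 mm tall, 35 g, standing in one of the three tray pockets (which one varies) with its top 11 mm above the tray. Origin: centre of its underside, z up. Its yaw means nothing.
- black_plug: Black rubber plug of the same size in another tray pocket; stays there.
- white_plug: White plastic plug of the same size in another tray pocket; stays there.
- tray: Fixed pale wooden pocket tray, 164 (x) x 62 (y) x 12 mm high. Origin: centre of its underside, z up. Three round pockets, 22 mm wide and 5 mm deep (floor 7 mm above the table), in a row along the tray's x axis at -52, 0 and +52 mm. Grip a plug across the row, along the tray's y axis. The tray and the bun foot may change sides.
- foot: Turned bun foot of brown wood, 100 mm tall, about 0.26 kg (varies by 30 %), standing on its flat underside on the table. Origin: centre of the underside, z up. Underside 56 mm across, spreading as a 45 degree cone to 74 mm at 8.5 mm height, belly 90 mm across at 32 mm height, rounded shoulder up to 63 mm height, then a straight round tenon (the grip) 30 mm in diameter from 63 to 100 mm height.
- press: Fixed sprung ring press: green base plate 110 (x) x 150 (y) x 14 mm high with the brass ring above it on two steel posts with coil springs at y = +-62 mm, tops 60 mm above the table. Origin: centre of its underside, z up.
- press_pocket (a point): Centre of the floor of the round pocket in the middle of the press base, under the ring's centre, z up: 8 mm above the table. The pocket is 26 mm wide and 6 mm deep, with a bright steel floor. A plug standing in it has its top 24 mm above the table.
- ring_seat (a point): Centre of the ring's mouth, level with its top face: 42 mm above the table when the ring is up. The ring is 96 mm outside, 72 mm inside (open right through, room for the finger tips to reach the pocket), 12 mm thick. The bun foot's cone rests on its inner upper edge and centres itself, its underside then 7.6 mm below this point and 10.4 mm above the top of a plug in the pocket.
- ring (a joint): How far the ring is pressed down, m: 0 when up (springs carry the foot's weight), stop at 0.016. As change of tool force from carrying the foot freely: it starts to sink at about 6 N and takes 10 N at 10 mm, where the underside meets the plug and the way ends hard; press on to about 16 N and keep that push, so that the plug carries some newtons. It springs back if let go.
- pawn: Dark wooden chess pawn, 30 mm wide, 53 mm tall, loose, standing 110 to 130 mm from the press centre on the side away from the robot. Origin: centre of its underside.
- rook: Pale wooden chess rook, 34 mm wide, 58 mm tall, loose, standing 105 to 125 mm from the bun foot's starting place on the side away from the robot. Origin: centre of its underside.
- glue: Glue bottle, 52 mm wide, 120 mm tall, loose, standing beyond the work. Origin: centre of its underside.
- chisel: Chisel lying on the table on the robot's side of the work.
- brush: Brush lying on the table on the robot's side of the work.
Mind the look-alikes: they are no part of the job. Several things have the shape of the foot; the one meant has the colours described above. Of the things that look like the press, take the one that is farthest from the robot's base at the start.

How it is judged:
On the way, in this order (a step that is already met when the one before it is completed fails the run):
1. the brass plug stands in the press pocket, let go (horizontal distance between brass_plug and press_pocket below 0.006 m and z of brass_plug in the frame of press_pocket below 0.003 m and angle between brass_plug's own z axis and vertical below 0.12 rad and contact force between the fingers and brass_plug below 0.1 N and linear speed of brass_plug below 0.02 m/s), for 0.2 s.
2. the bun foot is pressed down in the ring onto the plug and held (horizontal distance between each of brass_plug, foot and press_pocket below 0.006 m and z of brass_plug in the frame of press_pocket below 0.003 m and angle between brass_plug's own z axis and vertical below 0.12 rad and angle between foot's own z axis and vertical below 0.08 rad and value of joint ring above 0.008 m and contact force between foot and brass_plug above 1 N and contact force between any of the fingers, the arm and foot above 1.5 N), for 0.5 s.
At the end, for the whole second after the job is handed in: Brass plug upright on the pocket floor within 6 mm of centre; foot in the ring within 6 mm of the centre line, within 0.08 rad of upright, at rest; ring down over 8 mm; foot on plug with over 1 N; robot still on the foot with over 1.5 N (all of step 2 and linear speed of foot below 0.02 m/s); the arm keeps its last pose, push and grip.
It fails at once if the black or white plug leaves its place (distance of any of black_plug, white_plug from where it was at the start of the episode above 0.012 m).
It fails at once if a bystander is knocked over or pushed about (distance of any of pawn, rook, glue, chisel, brush from where it was at the start of the episode above 0.03 m or angle between any of pawn, rook, glue's own z axis and vertical above 0.6 rad).
It also fails if it takes over 61 s, if anything falls off the work surface, if the arm or the gripper's body presses on something with over 40 N, if the wrist force passes 120 N, or if a joint passes its speed limit or range.

## Working session

There is one attempt and no reset: what is moved stays moved. The work goes in short steps, Python scripts to look and compute and a shell command to move; the robot and the scene stay as the last step left them, time stands still between calls to the robot, and variables do not carry over. Pictures are saved under pics/ and viewed, at most 10 in all, crops included, and the job is handed in when it is done.

```bash
mkdir -p pics; cat > h.py <<'E'
import numpy as np,cv2
from station import ctrl,optics
def snap(n):
    o=ctrl.get_obs(); im,d=optics.get_image(n); np.savez('pics/%s.npz'%n,im=im,d=d,p=o['tool_pos'],r=o['tool_rot']); return im,d
def cam(n,p=None,r=None):
    c=optics.camera_params(n); K=np.array(c['mtx'])
    if n!='wrist': return K,np.array(c['extrinsics'])
    T=np.eye(4);T[:3,:3]=cv2.Rodrigues(np.array(r))[0];T[:3,3]=p
    return K,T@np.array(c['tool_from_camera'])
def load(n):
    f=np.load('pics/%s.npz'%n); K,E=cam(n,f['p'],f['r']); d=f['d']
    v,u=np.mgrid[:d.shape[0],:d.shape[1]]
    P=np.stack([(u-K[0,2])/K[0,0]*d,(v-K[1,2])/K[1,1]*d,d],-1)
    return f['im'],d,P@E[:3,:3].T+E[:3,3],K,E
E
python3 - <<'E'
from h import *
for n in('top','scene'):
    im,d=snap(n); cv2.imwrite(f'pics/{n}1.png',cv2.resize(im[:,:,::-1],(784,588),interpolation=cv2.INTER_CUBIC))
o=ctrl.get_obs();print(o, ctrl.grasp_offset)
K,E=cam('top');print(K,E)
E
```

```text
{'t': 0.1, 'q': array([ 1.17699296e+00,  5.33324345e-02,  1.61417348e+00,  1.30584139e-05,
        1.47601292e+00, -1.19021181e-01]), 'dq': array([ 9.62463027e-04, -1.02654006e-03, -3.05237451e-03,  1.17355885e-03,
       -6.56098156e-04,  1.17184011e-05]), 'effort': array([ 5.65121936e-04, -3.94904029e+01, -3.71362746e+01, -8.70994472e-05,
        3.89640976e-03, -2.23730513e-05]), 'tool_pos': array([0.16937277, 0.60101627, 0.23015015]), 'tool_rot': array([-4.30203331e-01, -3.11149046e+00,  2.92108186e-03]), 'contact_force': array([ 0.24386447,  0.58519338, -0.93139656]), 'wrist_torque': array([ 0.03694978,  0.04664015, -0.01167145]), 'grip_force': 0.0, 'opening': 0.08572981682838805} 0.0187
[[491.62652909   0.         285.42895539]
 [  0.         491.62652909 218.42936185]
 [  0.           0.           1.        ]] [[-0.01857939 -0.99895289  0.04180813  0.39780495]
 [-0.99982599  0.01849318 -0.00244789  0.02173279]
 [ 0.00167216 -0.04184634 -0.99912266  1.52020145]
 [ 0.          0.          0.          1.        ]]
```

View pics/top1.png

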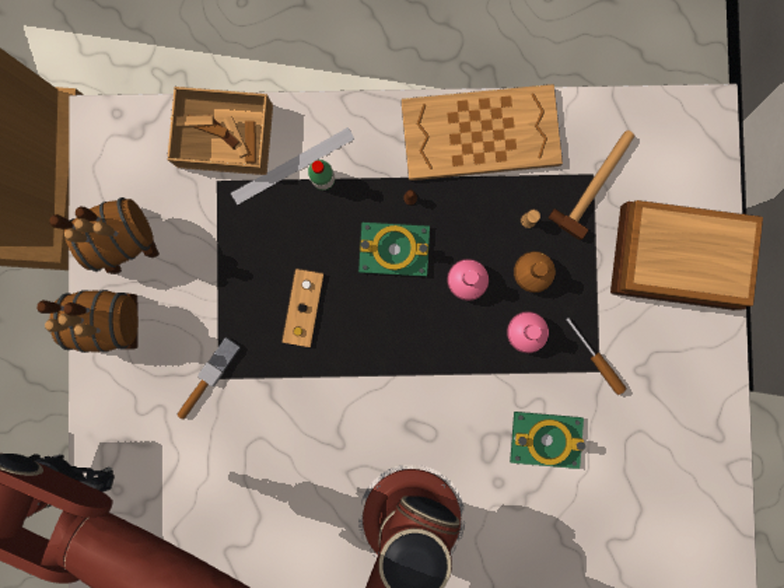

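View pics/scene1.png

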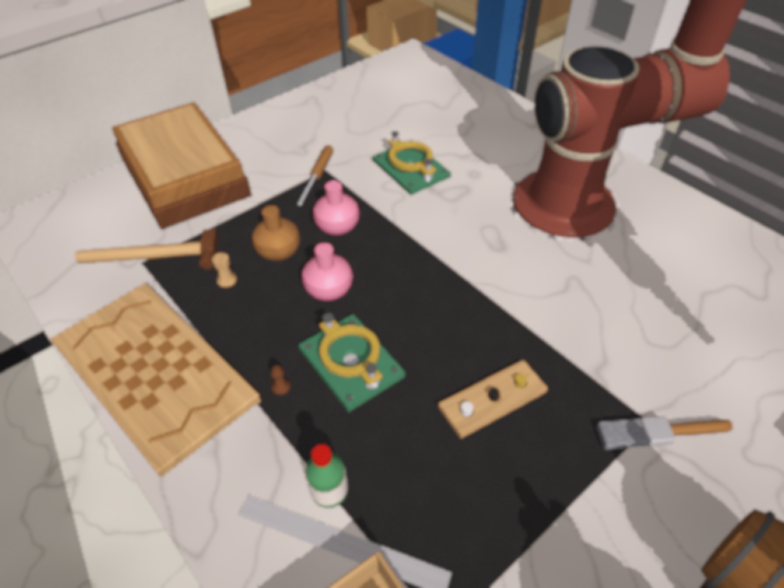

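The top view shows the far press at (395,249), the brown foot with its tenon at (542,262), the brass plug at (298,331) in the tray pocket nearest the robot, and the pawn at (410,197). The pink feet and the near press are decoys. Next I'll measure positions.

```bash
python3 - <<'E'
from h import *
im,d,P,K,E=load('top')
def box(x0,y0,x1,y1,zl,zh):
    s=np.s_[int(y0/1.4):int(y1/1.4),int(x0/1.4):int(x1/1.4)]
    p=P[s].reshape(-1,3);c=im[s].reshape(-1,3); m=(p[:,2]>zl)&(p[:,2]<zh); return p[m],c[m]
def rep(n,p):
    if len(p)<3: print(n,len(p));return
    (c,sz,a)=cv2.minAreaRect(p[:,:2].astype(np.float32)*1000)
    print(n,len(p),'mean',p.mean(0).round(4),'rect',np.round(c,1),np.round(sz,1),round(a,1))
rep('tenon',box(515,240,570,295,.09,.12)[0])
p,_=box(505,240,565,300,.02,.12);rep('foot',p)
p,_=box(340,215,450,285,.007,.02);rep('base',p)
p,_=box(340,215,450,285,.033,.055);rep('ring',p)
p,_=box(340,215,450,285,.055,.08);rep('posts',p)
p,_=box(275,260,330,355,.005,.016);rep('tray',p)
p,_=box(275,260,330,355,.018,.04);rep('plugs',p)
for n,b in dict(white=(296,275,316,295),black=(293,298,313,318),brass=(288,321,308,341)).items(): rep(n,box(*b,.018,.035)[0])
rep('pink',box(440,255,495,305,.09,.12)[0]);rep('pink2',box(505,305,555,360,.09,.12)[0])
rep('rook',box(515,200,545,232,.02,.1)[0]);rep('pawn',box(398,185,422,210,.02,.1)[0]);rep('glue',box(300,150,340,195,.02,.2)[0])
rep('table',box(220,380,360,420,-.05,.05)[0])
r=cv2.Rodrigues(ctrl.get_obs()['tool_rot'])[0];print(r.round(3))
cv2.imwrite('pics/crop1.png',cv2.resize(im[150:255,190:330,::-1],(800,600),interpolation=cv2.INTER_CUBIC))
E
```

```text
tenon 88 mean [ 0.5289 -0.2738  0.1009] rect [ 529.1 -273.6] [26.7 29.3] 45.5
foot 681 mean [ 0.5266 -0.2689  0.0606] rect [ 528.6 -273.4] [86.9 85.9] 89.0
base 1261 mean [0.5852 0.0286 0.0137] rect [587.9  29.5] [241.4 152.3] 88.8
ring 447 mean [0.5853 0.025  0.0423] rect [ 5.794e+02 -3.000e-01] [204.1  96.1] 75.5
posts 55 mean [0.5872 0.0337 0.0605] rect [587.5  29. ] [137.7  15.7] 86.3
tray 1073 mean [0.4614 0.2328 0.0106] rect [465.3 234.9] [117.3 206.8] 89.0
plugs 129 mean [0.4605 0.2309 0.022 ] rect [459.  231.9] [ 57.8 153.3] 77.6
white 34 mean [0.5134 0.2224 0.0235] rect [514.3 226.1] [23.  32.2] 15.2
black 37 mean [0.4629 0.2322 0.0216] rect [466.7 234.8] [29.2 41.5] 12.6
brass 34 mean [0.4106 0.2423 0.023 ] rect [416.6 244.4] [37.8 35.4] 13.3
pink 84 mean [ 0.5148 -0.1299  0.1003] rect [ 514.8 -129.9] [27.3 28.4] 24.8
pink2 92 mean [ 0.3988 -0.256   0.1006] rect [ 398.8 -256.5] [28.1 29.9] 17.4
rook 81 mean [ 0.6454 -0.2697  0.0561] rect [ 646.4 -270.1] [25.9 25.9] 26.8
pawn 39 mean [ 0.6993 -0.0087  0.0494] rect [700.   -9.2] [16.6 18.5] 2.0
glue 305 mean [0.7392 0.179  0.0836] rect [745.7 181.7] [50.2 51.6] 52.8
table 2888 mean [0.2611 0.2646 0.0007] rect [260.9 264.9] [306.3  87.1] 88.9
[[-0.962  0.271 -0.001]
 [ 0.271  0.962 -0.002]
 [ 0.    -0.002 -1.   ]]
```

View pics/crop1.png

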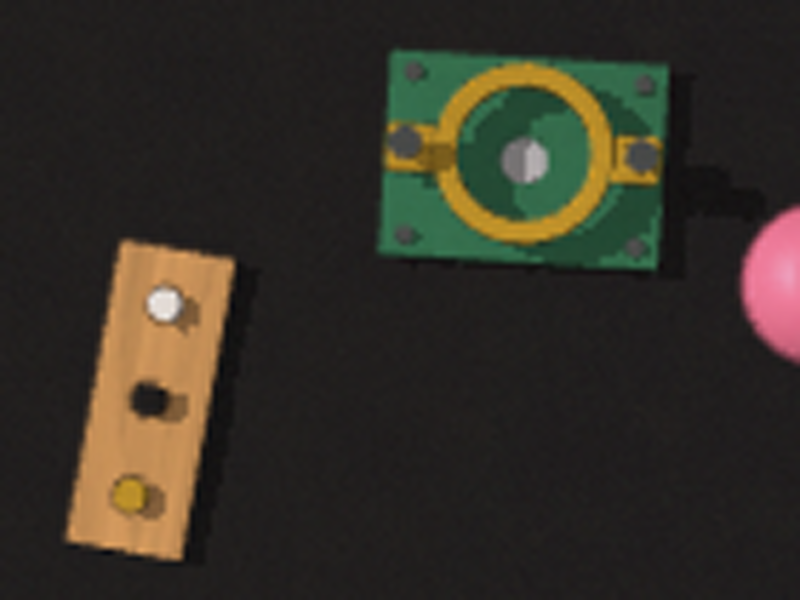

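```bash
cat >> h.py <<'E'
def ray(K,E,u,v,z):
    r=E[:3,:3]@np.linalg.inv(K)@[u,v,1]; return E[:3,3]+r*(z-E[2,3])/r[2]
def go(target,ydir=None):
    o=ctrl.get_obs(); R=cv2.Rodrigues(o['tool_rot'])[0]
    d=R.T@(np.array(target)-o['tool_pos'])*1000; print('shift tool',d.round(1))
    if ydir is not None:
        y=R.T@np.array([ydir[0],ydir[1],0]); a=np.arctan2(-y[0],y[1]); a=(a+np.pi/2)%np.pi-np.pi/2; print('roll',a)
        c,s=np.cos(a),np.sin(a); print('shift after roll',(np.array([[c,s,0],[-s,c,0],[0,0,1]])@d).round(1))
E
python3 - <<'E'
from h import *
K,E=cam('top')
f=lambda x,y,z:ray(K,E,190+x/5.714-.5+.0875,150+y/5.714-.5+.0875,z)
for n,a in dict(white=(165,304,.023),black=(149,398,.023),brass=(130,494,.023),pocket=(524,160,.008),ring=(526,153,.042),post1=(405,143,.06),post2=(641,157,.06)).items(): print(n,f(*a).round(4))
b,w=f(130,494,.023),f(165,304,.023); t=(b-w)/np.linalg.norm(b-w)
print(np.linalg.norm(b-w)); yd=[-t[1],t[0]] ; yd=np.array(yd)*np.sign(yd[1]);print(yd)
go([b[0],b[1],.16],yd)
E
```

```text
white [0.512  0.2215 0.023 ]
black [0.4619 0.2307 0.023 ]
brass [0.4109 0.2414 0.023 ]
pocket [0.5876 0.0285 0.008 ]
ring [0.587  0.0272 0.042 ]
post1 [0.5911 0.0902 0.06  ]
post2 [ 0.5815 -0.0329  0.06  ]
0.1029976730434766
[0.19356383 0.98108768]
shift tool [-330.1 -280.4   70.6]
roll -0.07999041923766126
shift after roll [-306.6 -305.9   70.6]
```

```bash
python3 -m handwheel '[{"roll":-0.08},{"tx":-28,"ty":-28,"tz":5},{"tx":-28,"ty":-28,"tz":7},{"tx":-28,"ty":-28,"tz":7},{"tx":-28,"ty":-28,"tz":7},{"tx":-28,"ty":-28,"tz":7},{"tx":-28,"ty":-28,"tz":7},{"tx":-28,"ty":-28,"tz":7},{"tx":-28,"ty":-28,"tz":7},{"tx":-28,"ty":-28,"tz":7},{"tx":-26,"ty":-26,"tz":9},{}]' 60
python3 - <<'E'
from h import *
go([.411,.242,.16],[.1936,.981])
im,d=snap('wrist');cv2.imwrite('pics/w1.png',cv2.resize(im[:,:,::-1],(784,588)))
go([.411,.242,.16],[.1936,.981]);f=np.load('pics/wrist.npz');print(f['p'],cam('wrist',f['p'],f['r'])[1].round(3))
E
```

```text
shift tool [-330.  -279.9   70.6]
roll -0.07993795483281385
shift after roll [-306.6 -305.3   70.6]
shift tool [-330.  -280.    70.7]
roll -0.0799408520553857
shift after roll [-306.6 -305.4   70.7]
[0.16937277 0.60101627 0.23015015] [[ 0.272  0.924  0.267  0.101]
 [ 0.962 -0.261 -0.078  0.621]
 [-0.002  0.279 -0.96   0.372]
 [ 0.     0.     0.     1.   ]]$[0]: bad value
```

View pics/w1.png

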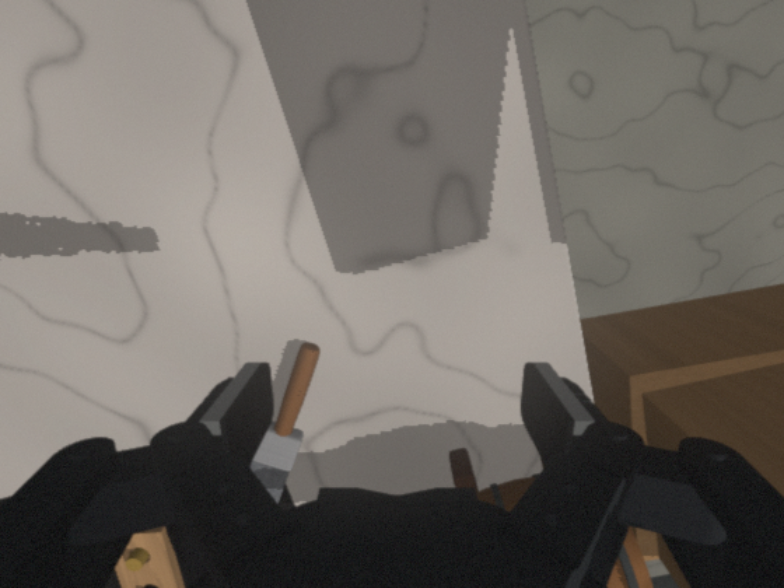

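The call was refused, probably because each row needs every key. This wrist picture is still from the start pose: fingers, marble and the chisel/brush at (290,440), nothing I can use.

```bash
python3 -m handwheel '[{"tx":0,"ty":0,"tz":0,"roll":-0.08},{"tx":-28,"ty":-28,"tz":5,"roll":0},{"tx":-28,"ty":-28,"tz":7,"roll":0},{"tx":-28,"ty":-28,"tz":7,"roll":0},{"tx":-28,"ty":-28,"tz":7,"roll":0},{"tx":-28,"ty":-28,"tz":7,"roll":0},{"tx":-28,"ty":-28,"tz":7,"roll":0},{"tx":-28,"ty":-28,"tz":7,"roll":0},{"tx":-28,"ty":-28,"tz":7,"roll":0},{"tx":-28,"ty":-28,"tz":7,"roll":0},{"tx":-26,"ty":-26,"tz":9,"roll":0},{"tx":0,"ty":0,"tz":0,"roll":0}]' 60
python3 - <<'E'
from h import *
go([.411,.242,.16],[.1936,.981])
E
```

```text
t: 1.15
tool_pos: [0.3902, 0.27, 0.1592]
tool_rot: [-0.316, -3.125, 0.006]
contact_force: [-0.2, -0.9, -0.7]
opening: 0.0602
grip_force: 0.0
shift tool [-26.  -23.3  -0.7]
roll -0.006645144775955014
shift after roll [-25.8 -23.4  -0.7]
```

```bash
python3 -m handwheel '[{"tx":-13,"ty":-12,"tz":0,"roll":-0.005},{"tx":-13,"ty":-11.5,"tz":0,"roll":0},{"tx":0,"ty":0,"tz":0,"roll":0},{"tx":0,"ty":0,"tz":0,"roll":0}]' 50
python3 - <<'E'
from h import *
go([.411,.242,.16],[.1936,.981])
im,d=snap('wrist');cv2.imwrite('pics/w2.png',cv2.resize(im[:,:,::-1],(784,588)))
E
```

```text
t: 1.48
tool_pos: [0.4095, 0.2469, 0.1612]
tool_rot: [-0.3, -3.127, -0.0]
contact_force: [0.0, 0.5, 0.0]
opening: 0.0502
grip_force: 0.0
shift tool [-2.4 -4.5  1.2]
roll 0.003606369592818792
shift after roll [-2.4 -4.5  1.2]
```

View pics/w2.png

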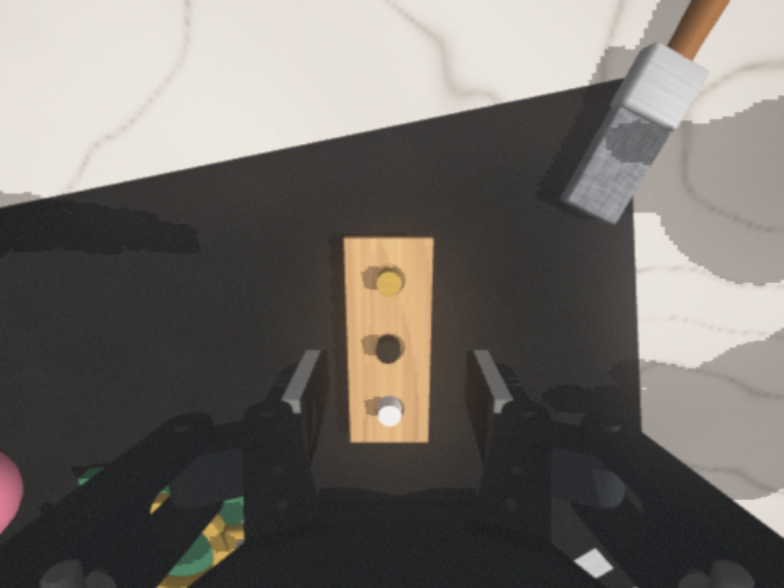

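The wrist view shows the brass plug top at (390,283), black at (388,348) and white at (390,413). The tray edges run parallel to the fingers.

```bash
python3 - <<'E'
from h import *
im,d,P,K,E=load('wrist')
f=lambda x,y,z:ray(K,E,x/1.4-.15,y/1.4-.15,z).round(4)
b=f(390,283,.023);w=f(390,413,.023);k=f(388,348,.023);print(b,k,w,np.linalg.norm(b-w))
t=(b-w)[:2]/np.linalg.norm(b-w);print(t)
hsv=cv2.cvtColor(im,cv2.COLOR_RGB2HSV)
s=np.s_[190:215,265:295];p=P[s].reshape(-1,3);p=p[p[:,2]>.019];print(len(p),p.mean(0),p.min(0),p.max(0))
go([b[0],b[1],.05],[.1936,.981])
E
```

```text
[0.4106 0.242  0.023 ] [0.4578 0.2311 0.023 ] [0.5102 0.2222 0.023 ] 0.10154900294931503
[-0.98080727  0.19497976]
267 [0.40979208 0.24128896 0.02557294] [0.33931566 0.23237595 0.01919912] [0.41973504 0.2606523  0.30339504]
shift tool [ -2.5  -5.  111.2]
roll 0.004752717874055401
shift after roll [ -2.5  -5.  111.2]
```

```bash
python3 -m handwheel '[{"tx":-2.4,"ty":-4.8,"tz":11,"roll":0.004},{"tx":0,"ty":0,"tz":25,"roll":0},{"tx":0,"ty":0,"tz":25,"roll":0},{"tx":0,"ty":0,"tz":25,"roll":0},{"tx":0,"ty":0,"tz":25,"roll":0},{"tx":0,"ty":0,"tz":0,"roll":0},{"tx":0,"ty":0,"tz":0,"roll":0}]' 45
python3 - <<'E'
from h import *
go([.4107,.242,.0135],[.195,.981])
E
```

```text
t: 2.12
tool_pos: [0.409, 0.2415, 0.0484]
tool_rot: [-0.302, -3.123, 0.003]
contact_force: [-0.7, 0.7, 0.5]
opening: 0.045
grip_force: 0.0
shift tool [-1.8  0.9 34.9]
roll 0.003366982332393853
shift after roll [-1.7  0.9 34.9]
```

```bash
python3 -m handwheel '[{"tx":-1.5,"ty":0.6,"tz":15,"roll":0},{"tx":0,"ty":0,"tz":12,"roll":0},{"tx":0,"ty":0,"tz":7,"roll":0},{"tx":0,"ty":0,"tz":0,"roll":0},{"tx":0,"ty":0,"tz":0,"roll":0}]' 45
python3 -m handwheel '[{"tx":0,"ty":0,"tz":0,"roll":0},{"tx":0,"ty":0,"tz":0,"roll":0},{"tx":0,"ty":0,"tz":0,"roll":0},{"tx":0,"ty":0,"tz":0,"roll":0},{"tx":0,"ty":0,"tz":0,"roll":0},{"tx":0,"ty":0,"tz":0,"roll":0},{"tx":0,"ty":0,"tz":0,"roll":0}]' 10 35
```

```text
t: 2.53
tool_pos: [0.4131, 0.2425, 0.0173]
tool_rot: [0.303, 3.126, 0.001]
contact_force: [-0.9, -0.1, 0.1]
opening: 0.045
grip_force: 0.0
t: 3.12
tool_pos: [0.4134, 0.2423, 0.0176]
tool_rot: [0.304, 3.125, 0.001]
contact_force: [-1.4, -2.0, 5.6]
opening: 0.015
grip_force: 34.1
```

```bash
python3 -m handwheel '[{"tx":0,"ty":0,"tz":0,"roll":0},{"tx":0,"ty":0,"tz":0,"roll":0},{"tx":0,"ty":0,"tz":0,"roll":0}]' 32
python3 - <<'E'
from h import *
im,d=snap('wrist');cv2.imwrite('pics/w3.png',cv2.resize(im[:,:,::-1],(784,588)))
go([.4107,.242,.0135],[.195,.981])
E
```

```text
t: 3.37
tool_pos: [0.4125, 0.2421, 0.0162]
tool_rot: [-0.304, -3.127, -0.0]
contact_force: [-0.2, 0.1, -0.1]
opening: 0.032
grip_force: 0.0
shift tool [ 1.6 -0.4  2.6]
roll 0.0023422786622628866
shift after roll [ 1.6 -0.4  2.6]
```

View pics/w3.png

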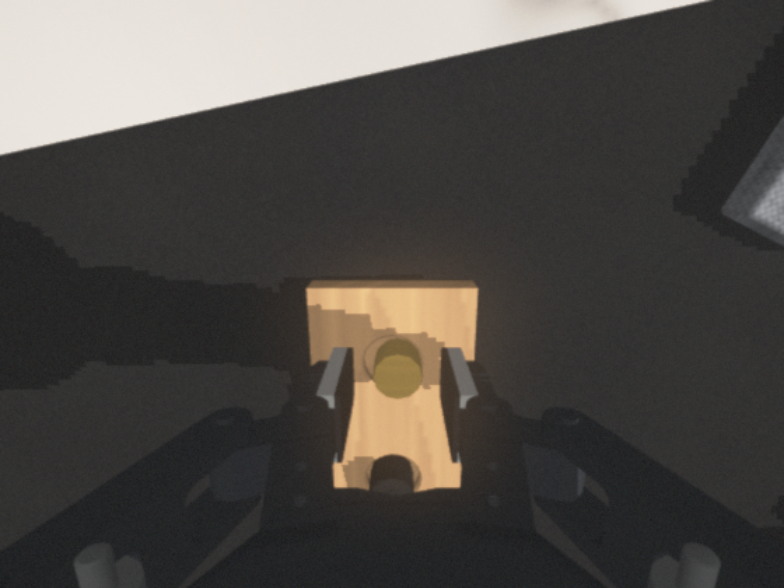

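Plug upright at (398,374), centred between the pad tips. I'll check the tip height from depth.

```bash
python3 - <<'E'
from h import *
im,d,P,K,E=load('wrist')
for n,x,y in[('plug',398,374),('plugfront',398,390),('tipL',342,365),('tipL',330,390),('tipL',335,385),('tipR',455,365),('tipR',463,390),('tray',398,310),('tray2',398,430)]:
    u,v=int(x/1.4),int(y/1.4); print(n,d[v,u].round(4),P[v,u].round(4))
E
```

```text
plug 0.1493 [0.41   0.243  0.0229]
plugfront 0.1507 [0.4158 0.2419 0.0232]
tipL 0.1357 [0.3973 0.2271 0.0344]
tipL 0.1197 [0.3969 0.2257 0.051 ]
tipL 0.1224 [0.3973 0.2268 0.0482]
tipR 0.1371 [0.4051 0.2631 0.0331]
tipR 0.1204 [0.4046 0.2628 0.0503]
tray 0.154 [0.3899 0.247  0.0121]
tray2 0.1686 [0.4399 0.2372 0.0117]
```

```bash
python3 - <<'E'
from h import *
im,d,P,K,E=load('wrist')
for (a,b) in((336,354),(441,460)):
  for v in range(244,262,2):
    q=P[v,int(a/1.4):int(b/1.4)]; m=(q[:,0]<.408)&(q[:,2]>.013); print(v,m.sum(),q[m].mean(0).round(4) if m.any() else '')
E
```

```text
244 0 
246 0 
248 12 [0.3971 0.2262 0.0209]
250 12 [0.3973 0.2264 0.0232]
252 12 [0.3974 0.2267 0.0255]
254 12 [0.3975 0.2269 0.0276]
256 12 [0.3977 0.2271 0.0295]
258 12 [0.3979 0.2273 0.0313]
260 12 [0.3983 0.2274 0.0326]
244 0 
246 0 
248 12 [0.4044 0.263  0.0209]
250 13 [0.4044 0.2625 0.0231]
252 13 [0.4047 0.2623 0.0247]
254 13 [0.4047 0.262  0.0269]
256 12 [0.4045 0.2619 0.0294]
258 11 [0.4046 0.2619 0.0315]
260 11 [0.4048 0.2617 0.0331]
```

```bash
python3 -m handwheel '[{"tx":1,"ty":0,"tz":2.2,"roll":0},{"tx":0,"ty":0,"tz":2.2,"roll":0},{"tx":0,"ty":0,"tz":0,"roll":0},{"tx":0,"ty":0,"tz":0,"roll":0}]' 32
python3 -m handwheel '[{"tx":0,"ty":0,"tz":0,"roll":0},{"tx":0,"ty":0,"tz":0,"roll":0},{"tx":0,"ty":0,"tz":0,"roll":0},{"tx":0,"ty":0,"tz":0,"roll":0},{"tx":0,"ty":0,"tz":0,"roll":0},{"tx":0,"ty":0,"tz":0,"roll":0}]' 10 35
python3 -m handwheel '[{"tx":0,"ty":0,"tz":-5,"roll":0},{"tx":0,"ty":0,"tz":-15,"roll":0},{"tx":0,"ty":0,"tz":-25,"roll":0},{"tx":0,"ty":0,"tz":-25,"roll":0},{"tx":0,"ty":0,"tz":-15,"roll":0},{"tx":0,"ty":0,"tz":0,"roll":0},{"tx":0,"ty":0,"tz":0,"roll":0}]'
python3 - <<'E'
from h import *
im,d=snap('wrist');cv2.imwrite('pics/w4.png',cv2.resize(im[180:390,140:420,::-1],(784,588)))
go([.587,.0283,.1],[.195,.981])
E
```

```text
t: 3.75
tool_pos: [0.4114, 0.2422, 0.0116]
tool_rot: [-0.304, -3.126, 0.0]
contact_force: [-0.3, 1.2, 0.8]
opening: 0.0319
grip_force: 0.0
t: 4.25
tool_pos: [0.412, 0.2424, 0.0124]
tool_rot: [0.304, 3.126, 0.001]
contact_force: [-0.8, -0.4, 5.4]
opening: 0.016
grip_force: 35.3
t: 4.83
tool_pos: [0.4117, 0.2423, 0.0971]
tool_rot: [0.304, 3.126, 0.001]
contact_force: [0.1, -0.4, -1.7]
opening: 0.0163
grip_force: 34.2
shift tool [-214.  -175.7   -4.4]
roll 0.0023956942295082495
shift after roll [-214.5 -175.2   -4.4]
```

View pics/w4.png

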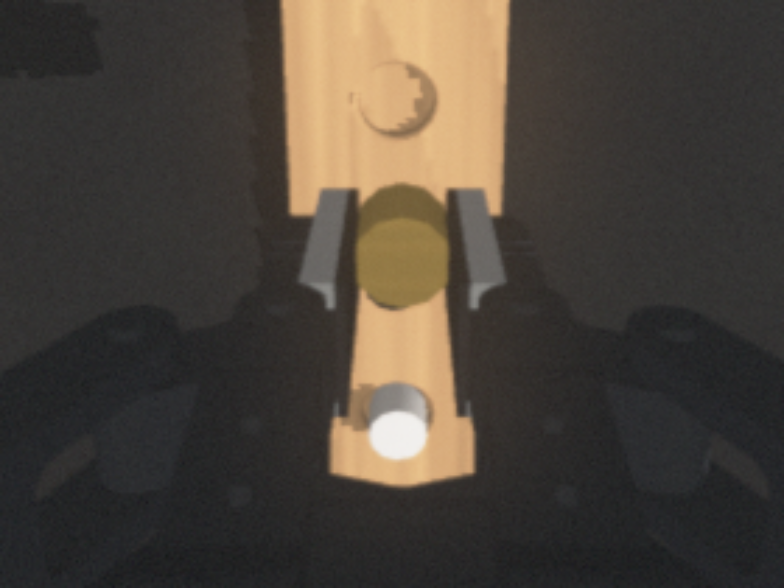

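The plug is held: top at about (402,262) in the crop, empty pocket at (398,98). I'll check its tilt and offset from depth.

```bash
python3 - <<'E'
from h import *
im,d,P,K,E=load('wrist')
# crop scale 2.8
u,v=140+np.array([362,442])//2.8,180+np.array([225,300])//2.8
s=np.s_[int(v[0]):int(v[1]),int(u[0]):int(u[1])]
p=P[s].reshape(-1,3);p=p[(abs(p[:,2]-np.median(p[:,2]))<.004)]
A=np.c_[p[:,:2],np.ones(len(p))];c=np.linalg.lstsq(A,p[:,2],rcond=None)[0];print('slope',c[:2],'z',p[:,2].mean(),len(p))
f=np.load('pics/wrist.npz');R=cv2.Rodrigues(f['r'])[0]
t=ray(K,E,140+402/2.8-.3,180+262/2.8-.3,np.median(p[:,2]));print(t,f['p'],'tool frame mm',R.T@(t-f['p'])*1000)
print([ (R.T@(ray(K,E,140+x/2.8-.3,180+y/2.8-.3,np.median(p[:,2]))-f['p'])*1000).round(1) for x,y in((356,262),(448,262),(402,307),(402,217))])
E
```

```text
slope [0.00405453 0.00542952] z 0.10724761839203051 740
[0.41071841 0.24261546 0.10727431] [0.41169499 0.24230673 0.09705501] tool frame mm [  1.00919073   0.12010706 -10.22008121]
[array([  1. ,  -7.9, -10.2]), array([  1. ,   8.1, -10.2]), array([ -7.8,   0.1, -10.2]), array([  9.6,   0.1, -10.2])]
```

```bash
python3 -m handwheel '[{"tx":-15,"ty":-12,"tz":-10,"roll":0},{"tx":-25,"ty":-20,"tz":-10,"roll":0},{"tx":-25,"ty":-20.5,"tz":-10,"roll":0},{"tx":-25,"ty":-20.5,"tz":0,"roll":0},{"tx":-25,"ty":-20.5,"tz":0,"roll":0},{"tx":-25,"ty":-20.5,"tz":0,"roll":0},{"tx":-25,"ty":-20.5,"tz":0,"roll":0},{"tx":-20,"ty":-16,"tz":0,"roll":0},{"tx":-5,"ty":-5,"tz":0,"roll":0},{"tx":0,"ty":0,"tz":0,"roll":0},{"tx":0,"ty":0,"tz":0,"roll":0}]'
python3 - <<'E'
from h import *
im,d=snap('wrist');cv2.imwrite('pics/w5.png',cv2.resize(im[:,:,::-1],(784,588)))
go([.588,.0281,.08],[.195,.981])
E
```

```text
t: 5.8
tool_pos: [0.5667, 0.0534, 0.1249]
tool_rot: [-0.304, -3.123, -0.0]
contact_force: [-0.2, 0.2, -0.7]
opening: 0.0159
grip_force: 34.2
shift tool [-26.1 -21.2  45.2]
roll 0.002888835187412786
shift after roll [-26.2 -21.1  45.2]
```

View pics/w5.png

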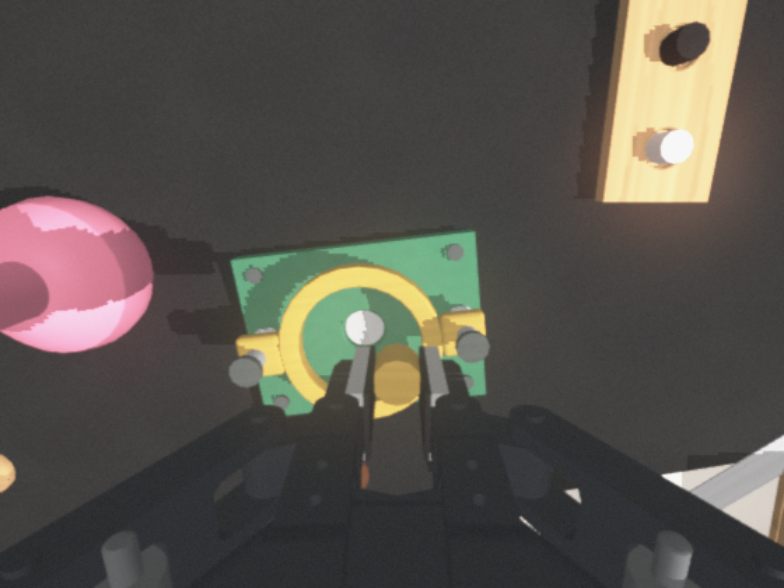

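The pocket floor is at (365,328) and the ring is centred near (359,342).

```bash
python3 - <<'E'
from h import *
from scipy.optimize import least_squares
im,d,P,K,E=load('wrist')
print('pocket',ray(K,E,365/1.4-.15,328/1.4-.15,.008))
for n,b in(('wrist',(275,262,445,425)),('top',(365,220,425,275))):
    im,d,P,K,E=load(n);s=np.s_[int(b[1]/1.4):int(b[3]/1.4),int(b[0]/1.4):int(b[2]/1.4)]
    p=P[s].reshape(-1,3);c=im[s].reshape(-1,3).astype(int)
    m=(abs(p[:,2]-.042)<.004)&(c[:,0]>c[:,1]+20)&(np.hypot(p[:,0]-.587,p[:,1]-.028)<.049);q=p[m][:,:2]
    # mid-annulus robust: sum of outside-band penalties
    g=lambda x:np.maximum(0,np.hypot(*(q-x).T)-.048)+np.maximum(0,.036-np.hypot(*(q-x).T))
    r=least_squares(g,[.587,.028],diff_step=1e-3);print(n,len(q),r.x,g(r.x).max())
f=np.load('pics/wrist.npz')
K,E=cam('wrist',f['p'],f['r'])
E
```

```text
pocket [0.58873998 0.02784042 0.008     ]
wrist 2225 [0.58735047 0.02800429] 0.000926717347791893
top 240 [0.58675523 0.02771065] 0.00011824998089510902
```

```bash
python3 -m handwheel '[{"tx":-13,"ty":-10.5,"tz":0,"roll":0.002},{"tx":-13.5,"ty":-10.5,"tz":10,"roll":0},{"tx":0,"ty":0,"tz":20,"roll":0},{"tx":0,"ty":0,"tz":15,"roll":0},{"tx":0,"ty":0,"tz":0,"roll":0},{"tx":0,"ty":0,"tz":0,"roll":0},{"tx":0,"ty":0,"tz":0,"roll":0}]'
python3 - <<'E'
from h import *
for i in range(3): go([.5887,.0278,.0145],[.195,.981]); optics.get_image('wrist')
E
```

```text
t: 6.43
tool_pos: [0.5904, 0.0277, 0.0828]
tool_rot: [0.306, 3.126, -0.0]
contact_force: [0.1, -0.2, 0.3]
opening: 0.0159
grip_force: 34.2
shift tool [ 1.8 -0.3 68.3]
roll 0.001273897252402012
shift after roll [ 1.8 -0.3 68.3]
shift tool [ 2.3 -0.3 68.8]
roll 0.001118439887626721
shift after roll [ 2.3 -0.3 68.8]
shift tool [ 2.5 -0.3 69. ]
roll 0.001080366316553949
shift after roll [ 2.5 -0.3 69. ]
```

```bash
python3 -m handwheel '[{"tx":2.2,"ty":-0.3,"tz":10,"roll":0},{"tx":0,"ty":0,"tz":18,"roll":0},{"tx":0,"ty":0,"tz":18,"roll":0},{"tx":0,"ty":0,"tz":10,"roll":0},{"tx":0,"ty":0,"tz":0,"roll":0},{"tx":0,"ty":0,"tz":0,"roll":0},{"tx":0,"ty":0,"tz":0,"roll":0}]'
python3 - <<'E'
from h import *
go([.5887,.0278,.0145],[.195,.981])
E
```

```text
t: 7.17
tool_pos: [0.5885, 0.0274, 0.0268]
tool_rot: [0.307, 3.125, 0.0]
contact_force: [0.3, -0.1, 0.6]
opening: 0.0162
grip_force: 34.2
shift tool [-0.1  0.4 12.3]
roll 0.00045898844787850557
shift after roll [-0.1  0.4 12.3]
```

```bash
python3 -m handwheel '[{"tx":0,"ty":0.3,"tz":5,"roll":0},{"tx":0,"ty":0,"tz":4,"roll":0},{"tx":0,"ty":0,"tz":2,"roll":0},{"tx":0,"ty":0,"tz":1,"roll":0},{"tx":0,"ty":0,"tz":0,"roll":0},{"tx":0,"ty":0,"tz":0,"roll":0}]'
```

```text
t: 7.67
tool_pos: [0.588, 0.0278, 0.0144]
tool_rot: [-0.307, -3.126, 0.0]
contact_force: [-2.6, -0.7, 3.5]
opening: 0.0159
grip_force: 36.5
```

```bash
python3 -m handwheel '[{"tx":0,"ty":0,"tz":0,"roll":0},{"tx":0,"ty":0,"tz":0,"roll":0},{"tx":0,"ty":0,"tz":0,"roll":0},{"tx":0,"ty":0,"tz":0,"roll":0}]' 27
python3 -m handwheel '[{"tx":0,"ty":0,"tz":-5,"roll":0},{"tx":0,"ty":0,"tz":-15,"roll":0},{"tx":0,"ty":0,"tz":-25,"roll":0},{"tx":0,"ty":0,"tz":-30,"roll":0},{"tx":0,"ty":0,"tz":-35,"roll":0},{"tx":0,"ty":0,"tz":-25,"roll":0},{"tx":0,"ty":0,"tz":0,"roll":0},{"tx":0,"ty":0,"tz":0,"roll":0}]'
python3 - <<'E'
from h import *
im,d=snap('wrist');cv2.imwrite('pics/w6.png',cv2.resize(im[180:390,140:420,::-1],(784,588)))
im,d,P,K,E=load('wrist')
hsv=cv2.cvtColor(im,cv2.COLOR_RGB2HSV)
m=(np.hypot(P[...,0]-.5877,P[...,1]-.028)<.02)&(P[...,2]>.0215)&(P[...,2]<.04)
q=P[m];print(len(q),q.mean(0),(q.min(0)+q.max(0))/2,q.max(0)-q.min(0))
go([.529,-.2737,.16])
E
```

```text
t: 8.0
tool_pos: [0.588, 0.0278, 0.0138]
tool_rot: [0.307, 3.126, 0.0]
contact_force: [0.6, 0.6, 0.7]
opening: 0.0268
grip_force: 0.1
t: 8.67
tool_pos: [0.5893, 0.0277, 0.1517]
tool_rot: [0.307, 3.122, 0.0]
contact_force: [0.1, 0.4, -0.4]
opening: 0.0269
grip_force: 0.0
270 [0.58712507 0.02814971 0.02362082] [0.5873842  0.02806448 0.02350598] [0.01733188 0.01718134 0.00390061]
shift tool [  -0.9 -307.2  -10.7]
```

View pics/w6.png

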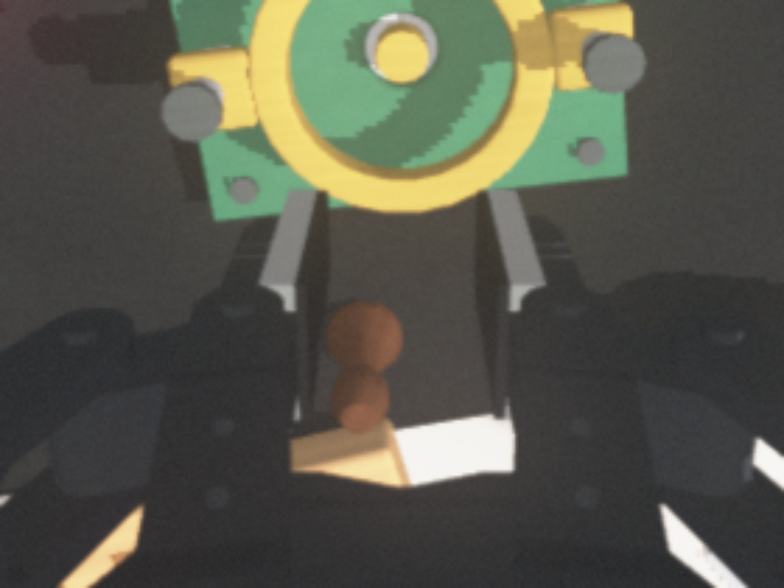

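The plug stands in the pocket with its top at 23.6 mm, centred at (0.5873, 0.0281). Next is the foot.

```bash
python3 -m handwheel '[{"tx":0,"ty":-15,"tz":-5,"roll":0},{"tx":0,"ty":-32,"tz":-4,"roll":0},{"tx":0,"ty":-36,"tz":0,"roll":0},{"tx":0,"ty":-36,"tz":0,"roll":0},{"tx":0,"ty":-36,"tz":0,"roll":0},{"tx":0,"ty":-36,"tz":0,"roll":0},{"tx":0,"ty":-36,"tz":0,"roll":0},{"tx":0,"ty":-36,"tz":0,"roll":0},{"tx":0,"ty":-30,"tz":0,"roll":0},{"tx":0,"ty":-14,"tz":0,"roll":0},{"tx":0,"ty":0,"tz":0,"roll":0},{"tx":0,"ty":0,"tz":0,"roll":0}]' 70
python3 - <<'E'
from h import *
from scipy.optimize import least_squares
im,d=snap('wrist');im,d,P,K,E=load('wrist')
m=(np.hypot(P[...,0]-.529,P[...,1]+.2737)<.03)&(P[...,2]>.095)&(P[...,2]<.105)
q=P[m];print(len(q),q.mean(0),(q.min(0)+q.max(0))/2,q.max(0)-q.min(0))
if len(q): print(cv2.minEnclosingCircle((q[:,:2]*1000).astype(np.float32)))
go([.529,-.2737,.12])
E
```

```text
t: 9.72
tool_pos: [0.5273, -0.2728, 0.1561]
tool_rot: [-0.309, -3.124, -0.004]
contact_force: [-0.2, 0.2, 0.1]
opening: 0.0702
grip_force: 0.0
1377 [ 0.52912831 -0.27510053  0.09949522] [ 0.52983013 -0.27529169  0.09825717] [0.02987814 0.02966197 0.00650377]
((529.8659057617188, -275.3597106933594), 15.118549346923828)
shift tool [-1.6 -1.3 36.4]
```

```bash
python3 -m handwheel '[{"tx":-2.6,"ty":-1.7,"tz":8,"roll":0},{"tx":0,"ty":0,"tz":18,"roll":0},{"tx":0,"ty":0,"tz":22,"roll":0},{"tx":0,"ty":0,"tz":20,"roll":0},{"tx":0,"ty":0,"tz":12,"roll":0},{"tx":0,"ty":0,"tz":5,"roll":0},{"tx":0,"ty":0,"tz":0,"roll":0},{"tx":0,"ty":0,"tz":0,"roll":0}]' 60
python3 - <<'E'
from h import *
go([.5296,-.275,.066])
E
```

```text
t: 10.43
tool_pos: [0.5309, -0.2753, 0.0734]
tool_rot: [0.306, 3.126, -0.0]
contact_force: [0.1, -1.1, 1.0]
opening: 0.0602
grip_force: 0.0
shift tool [1.4 0.  7.4]
```

```bash
python3 -m handwheel '[{"tx":1,"ty":0,"tz":3,"roll":0},{"tx":0,"ty":0,"tz":2.5,"roll":0},{"tx":0,"ty":0,"tz":0,"roll":0}]' 50
python3 -m handwheel '[{"tx":0,"ty":0,"tz":0,"roll":0},{"tx":0,"ty":0,"tz":0,"roll":0},{"tx":0,"ty":0,"tz":0,"roll":0},{"tx":0,"ty":0,"tz":0,"roll":0},{"tx":0,"ty":0,"tz":0,"roll":0},{"tx":0,"ty":0,"tz":0,"roll":0},{"tx":0,"ty":0,"tz":0,"roll":0},{"tx":0,"ty":0,"tz":0,"roll":0}]' 20 90
python3 -m handwheel '[{"tx":0,"ty":0,"tz":-5,"roll":0},{"tx":0,"ty":0,"tz":-12,"roll":0},{"tx":0,"ty":0,"tz":-20,"roll":0},{"tx":0,"ty":0,"tz":-25,"roll":0},{"tx":0,"ty":0,"tz":-25,"roll":0},{"tx":0,"ty":0,"tz":-22,"roll":0},{"tx":0,"ty":0,"tz":-14,"roll":0},{"tx":0,"ty":0,"tz":-6,"roll":0},{"tx":0,"ty":0,"tz":0,"roll":0},{"tx":0,"ty":0,"tz":0,"roll":0},{"tx":0,"ty":0,"tz":0,"roll":0}]'
python3 - <<'E'
from h import *
go([.5873,.028,.13])
E
```

```text
t: 10.68
tool_pos: [0.5296, -0.2755, 0.0678]
tool_rot: [0.307, 3.126, -0.001]
contact_force: [0.6, 0.5, 0.0]
opening: 0.0501
grip_force: 0.0
t: 11.35
tool_pos: [0.5299, -0.2757, 0.0682]
tool_rot: [0.307, 3.125, -0.001]
contact_force: [-0.1, -0.6, 5.2]
opening: 0.0276
grip_force: 88.7
t: 12.27
tool_pos: [0.5284, -0.2747, 0.1941]
tool_rot: [-0.307, -3.123, -0.003]
contact_force: [-0.3, -0.1, -2.8]
opening: 0.0277
grip_force: 88.7
shift tool [  0.9 308.2  64.6]
```

```bash
python3 -m handwheel '[{"tx":0,"ty":8,"tz":0,"roll":0},{"tx":0,"ty":16,"tz":0,"roll":0},{"tx":0,"ty":24,"tz":0,"roll":0},{"tx":0,"ty":30,"tz":0,"roll":0},{"tx":0,"ty":32,"tz":0,"roll":0},{"tx":0,"ty":32,"tz":0,"roll":0},{"tx":0,"ty":32,"tz":0,"roll":0},{"tx":0,"ty":32,"tz":0,"roll":0},{"tx":0,"ty":32,"tz":0,"roll":0},{"tx":0,"ty":30,"tz":0,"roll":0},{"tx":0,"ty":22,"tz":0,"roll":0},{"tx":0,"ty":10,"tz":0,"roll":0}]'
python3 -m handwheel '[{"tx":0,"ty":5,"tz":0,"roll":0},{"tx":0,"ty":2,"tz":0,"roll":0},{"tx":0,"ty":0,"tz":0,"roll":0},{"tx":0,"ty":0,"tz":0,"roll":0},{"tx":0,"ty":0,"tz":0,"roll":0}]'
python3 - <<'E'
from h import *
go([.5873,.028,.115]);im,d=snap('wrist');im,d,P,K,E=load('wrist')
m=(np.hypot(P[...,0]-.5873,P[...,1]-.028)<.03)&(P[...,2]>.21)&(P[...,2]<.24);q=P[m];print(len(q),q.mean(0) if len(q) else '')
cv2.imwrite('pics/w7.png',cv2.resize(im[:,:,::-1],(784,588)))
im,d=snap('scene');cv2.imwrite('pics/s2.png',cv2.resize(im[:,:,::-1],(784,588)))
E
```

```text
t: 13.27
tool_pos: [0.5871, 0.0224, 0.195]
tool_rot: [-0.302, -3.125, -0.002]
contact_force: [0.1, -0.3, -2.5]
opening: 0.0271
grip_force: 89.0
t: 13.68
tool_pos: [0.589, 0.0247, 0.1963]
tool_rot: [-0.309, -3.126, 0.0]
contact_force: [-0.1, 0.3, -2.6]
opening: 0.0276
grip_force: 89.0
shift tool [ 2.3  2.9 81.3]
6823 [0.58449136 0.02616595 0.22624578]
```

View pics/w7.png

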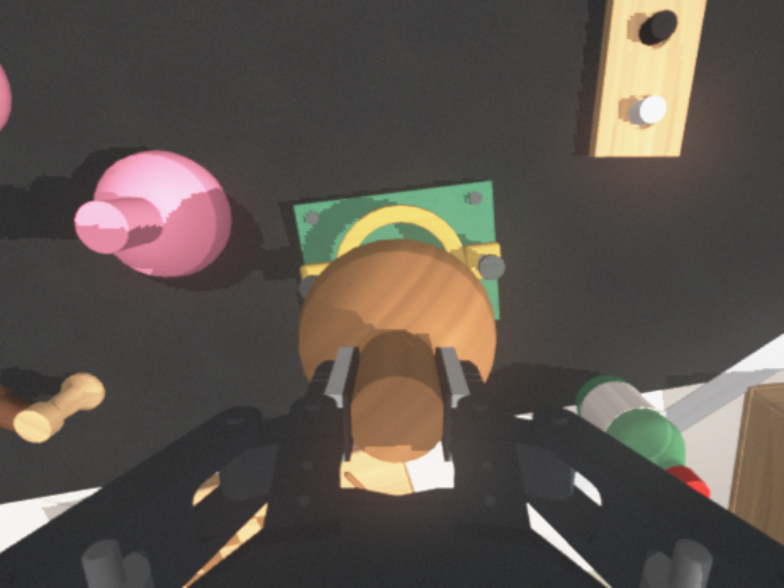

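The foot is held with its tenon top at (397,415). I'll check its tilt and offset numerically.

```bash
python3 - <<'E'
from h import *
im,d,P,K,E=load('wrist');f=np.load('pics/wrist.npz');R=cv2.Rodrigues(f['r'])[0]
s=np.s_[270:328,252:316];p=P[s].reshape(-1,3);p=p[abs(p[:,2]-np.median(p[:,2]))<.003]
c=np.linalg.lstsq(np.c_[p[:,:2],np.ones(len(p))],p[:,2],rcond=None)[0];print('slope',c[:2],p[:,2].mean())
q=(p-f['p'])@R*1000; print(cv2.minEnclosingCircle(q[:,:2].astype(np.float32)),q.mean(0),q.min(0),q.max(0))
# belly extent in tool frame
b=P[(P[...,2]>.11)&(P[...,2]<.175)]; b=(b-f['p'])@R*1000; b=b[(np.hypot(b[:,0],b[:,1])<60)];print(b.min(0),b.max(0))
for i in range(4): go([.5873,.028,.115]); optics.get_image('wrist')
E
```

```text
slope [ 0.00588404 -0.00165465] 0.227691969012001
((-0.7885929346084595, -0.3577437698841095), 15.98501205444336) [  0.62972977   0.2153291  -31.38601253] [-14.21589148 -13.57200844 -33.23682551] [ 14.1724838   13.85885104 -28.36232298]
[-16.9948257  -43.68358966  21.30221951] [44.43961306 44.89273421 37.52379808]
shift tool [ 2.3  2.7 81.4]
shift tool [ 2.4  2.6 81.5]
shift tool [ 2.3  2.4 81.5]
shift tool [ 2.3  2.3 81.5]
```

```bash
python3 -m handwheel '[{"tx":1.1,"ty":1.2,"tz":8,"roll":0},{"tx":1.1,"ty":1.2,"tz":16,"roll":0},{"tx":0,"ty":0,"tz":20,"roll":0},{"tx":0,"ty":0,"tz":18,"roll":0},{"tx":0,"ty":0,"tz":9,"roll":0},{"tx":0,"ty":0,"tz":4,"roll":0},{"tx":0,"ty":0,"tz":0,"roll":0},{"tx":0,"ty":0,"tz":0,"roll":0},{"tx":0,"ty":0,"tz":0,"roll":0},{"tx":0,"ty":0,"tz":0,"roll":0}]'
python3 - <<'E'
from h import *
for i in range(3): go([.5873,.028,.103]); print(ctrl.get_obs()['contact_force']); optics.get_image('top')
E
```

```text
t: 14.82
tool_pos: [0.5884, 0.0285, 0.123]
tool_rot: [0.307, 3.124, 0.0]
contact_force: [-0.4, 0.2, -2.4]
opening: 0.0278
grip_force: 89.0
shift tool [ 1.1 -0.7 20. ]
[-0.4487432   0.20808774 -2.39351051]
shift tool [ 0.9 -0.7 19.8]
[-0.16720957  0.86815614 -2.45626186]
shift tool [ 0.7 -0.7 19.5]
[-0.9189753   0.07474781 -2.7002622 ]
```

Free-carry force is about −2.5 N. I'm lowering to the seat.

```bash
python3 -m handwheel '[{"tx":0.8,"ty":-0.7,"tz":6,"roll":0},{"tx":0,"ty":0,"tz":6,"roll":0},{"tx":0,"ty":0,"tz":4,"roll":0},{"tx":0,"ty":0,"tz":0,"roll":0},{"tx":0,"ty":0,"tz":0,"roll":0}]'
python3 -m handwheel '[{"tx":0,"ty":0,"tz":2,"roll":0},{"tx":0,"ty":0,"tz":1,"roll":0},{"tx":0,"ty":0,"tz":1,"roll":0},{"tx":0,"ty":0,"tz":0,"roll":0},{"tx":0,"ty":0,"tz":0,"roll":0}]'
```

```text
t: 15.38
tool_pos: [0.5861, 0.0281, 0.1047]
tool_rot: [-0.307, -3.125, 0.0]
contact_force: [-0.6, 0.3, -2.7]
opening: 0.0274
grip_force: 89.0
t: 15.8
tool_pos: [0.5871, 0.0279, 0.1023]
tool_rot: [0.307, 3.125, -0.0]
contact_force: [-0.6, -0.8, 3.0]
opening: 0.0274
grip_force: 89.1
```

```bash
python3 -m handwheel '[{"tx":0,"ty":0,"tz":2,"roll":0},{"tx":0,"ty":0,"tz":2,"roll":0},{"tx":0,"ty":0,"tz":1.5,"roll":0},{"tx":0,"ty":0,"tz":1,"roll":0},{"tx":0,"ty":0,"tz":0,"roll":0},{"tx":0,"ty":0,"tz":0,"roll":0}]'
python3 -m handwheel '[{"tx":0,"ty":0,"tz":1,"roll":0},{"tx":0,"ty":0,"tz":1,"roll":0},{"tx":0,"ty":0,"tz":0.5,"roll":0},{"tx":0,"ty":0,"tz":0,"roll":0},{"tx":0,"ty":0,"tz":0,"roll":0}]'
```

```text
t: 16.3
tool_pos: [0.5873, 0.0279, 0.0959]
tool_rot: [0.307, 3.125, -0.0]
contact_force: [-0.6, -0.8, 5.8]
opening: 0.0277
grip_force: 89.2
t: 16.72
tool_pos: [0.5874, 0.0279, 0.0937]
tool_rot: [0.307, 3.125, -0.0]
contact_force: [-1.1, -1.7, 6.9]
opening: 0.0276
grip_force: 89.2
```

```bash
python3 -m handwheel '[{"tx":0,"ty":0,"tz":0.5,"roll":0},{"tx":0,"ty":0,"tz":0.5,"roll":0},{"tx":0,"ty":0,"tz":0,"roll":0},{"tx":0,"ty":0,"tz":0,"roll":0}]'
python3 -m handwheel '[{"tx":0,"ty":0,"tz":0.5,"roll":0},{"tx":0,"ty":0,"tz":0,"roll":0},{"tx":0,"ty":0,"tz":0,"roll":0}]'
```

```text
t: 17.05
tool_pos: [0.5874, 0.0279, 0.0928]
tool_rot: [0.307, 3.125, -0.0]
contact_force: [-1.1, -0.1, 7.8]
opening: 0.0278
grip_force: 89.3
t: 17.3
tool_pos: [0.5874, 0.0279, 0.0923]
tool_rot: [0.307, 3.125, -0.0]
contact_force: [-1.1, -1.0, 7.3]
opening: 0.0274
grip_force: 89.3
```

```bash
python3 -m handwheel '[{"tx":0,"ty":0,"tz":0.4,"roll":0},{"tx":0,"ty":0,"tz":0,"roll":0},{"tx":0,"ty":0,"tz":0,"roll":0}]'
python3 -m handwheel '[{"tx":0,"ty":0,"tz":0.3,"roll":0},{"tx":0,"ty":0,"tz":0,"roll":0},{"tx":0,"ty":0,"tz":0,"roll":0}]'
```

```text
t: 17.55
tool_pos: [0.5874, 0.0279, 0.0921]
tool_rot: [0.307, 3.125, -0.0]
contact_force: [-1.3, -1.4, 8.9]
opening: 0.0273
grip_force: 89.5
t: 17.8
tool_pos: [0.5875, 0.0279, 0.0921]
tool_rot: [0.307, 3.124, -0.0]
contact_force: [-2.0, -0.5, 9.2]
opening: 0.0275
grip_force: 89.5
```

```bash
python3 -m handwheel '[{"tx":0,"ty":0,"tz":0.4,"roll":0},{"tx":0,"ty":0,"tz":0,"roll":0},{"tx":0,"ty":0,"tz":0,"roll":0}]'
python3 -m handwheel '[{"tx":0,"ty":0,"tz":0.4,"roll":0},{"tx":0,"ty":0,"tz":0,"roll":0},{"tx":0,"ty":0,"tz":0,"roll":0}]'
```

```text
t: 18.05
tool_pos: [0.5876, 0.0279, 0.0921]
tool_rot: [0.307, 3.124, -0.0]
contact_force: [-2.2, -0.3, 11.5]
opening: 0.0275
grip_force: 89.7
t: 18.3
tool_pos: [0.5877, 0.0279, 0.0921]
tool_rot: [0.307, 3.124, -0.0]
contact_force: [-3.5, -1.0, 13.7]
opening: 0.0277
grip_force: 89.9
```

```bash
python3 -m handwheel '[{"tx":0,"ty":0,"tz":0.2,"roll":0},{"tx":0,"ty":0,"tz":0,"roll":0},{"tx":0,"ty":0,"tz":0,"roll":0},{"tx":0,"ty":0,"tz":0,"roll":0},{"tx":0,"ty":0,"tz":0,"roll":0},{"tx":0,"ty":0,"tz":0,"roll":0},{"tx":0,"ty":0,"tz":0,"roll":0},{"tx":0,"ty":0,"tz":0,"roll":0},{"tx":0,"ty":0,"tz":0,"roll":0},{"tx":0,"ty":0,"tz":0,"roll":0},{"tx":0,"ty":0,"tz":0,"roll":0},{"tx":0,"ty":0,"tz":0,"roll":0}]'
python3 - <<'E'
from h import *
im,d=snap('wrist');im,d,P,K,E=load('wrist')
s=np.s_[270:328,252:316];p=P[s].reshape(-1,3);p=p[abs(p[:,2]-np.median(p[:,2]))<.003]
print(np.linalg.lstsq(np.c_[p[:,:2],np.ones(len(p))],p[:,2],rcond=None)[0][:2],p.mean(0))
E
```

```text
t: 19.3
tool_pos: [0.5877, 0.0279, 0.0921]
tool_rot: [0.307, 3.124, -0.0]
contact_force: [-3.7, -0.9, 14.4]
opening: 0.0278
grip_force: 89.9
[ 0.00071213 -0.00019265] [0.58703382 0.02820932 0.12354845]
```

Tenon top reads 0.1235 m (0.124 expected), level and centred, and the push is steady at about 17 N above free carry. Handing in.

```bash
python3 -c "
from station import ctrl
print(ctrl.finish_job())"
```

```text
the job is handed in; nothing more can be done
None
```

I handed the job in at about 19 s with the brass plug in the press pocket and the foot centred, upright and still held down on it at about 17 N above free-carry force; the judged result wasn't shown.

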